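# Find the full parts box by tipping and slide it home

### The job

Of the three identical closed boxes one is full and two are nearly empty: raise the knob end of a box slightly, far edge still resting on the mat, hold it a moment and feel how heavy it is, until you know which is the full one. Then slide the full box by its knob along the mat, never lifting it clear, into the aluminium bay until it is fully home against the stop, pressing only gently on the bay. Leave the two light boxes where they stand, everything flat and released, and disturb nothing else on the table.

Things in the scene. Friction and masses are not known exactly. Their poses are not given: they have to be found in the camera images.
- box_a: Box A of three identical closed boxes, 120 (x) x 80 (y) x 55 mm high, blue, flat grey lid (fixed), black ball knob on the lid near one end. Origin: centre of the underside; x points from the knob end to the far end, z up. Slides on its flat underside. The full box weighs about 0.87 kg, the others 0.14 kg, centred; which one is full changes and cannot be seen.
- box_a_knob (a point): Centre of box A's knob, a ball 22 mm in diameter on a 10 mm stem: at box x = -45 mm, 80 mm above the underside, 25 mm above the lid; axes as the box. Pinched across box y from above, the ball lets the box pivot between the fingers as its end is raised; pinched firmly it slides and steers the box (loosely held, the full box may roll over sideways).
- box_a_far (a point): Middle of box A's far lower edge (box x = +60 mm, at the underside), about which it tips. With the knob end raised and this edge on the mat, the knob carries 0.57 of the weight: 4.9 N for the full box (2.5 to 7 N with friction), under 2 N for a light one. Each 1 N by which the fingers push the knob forward (+x) takes 0.76 N off the upward force needed.
- box_b: Box B of three identical closed boxes, 120 (x) x 80 (y) x 55 mm high, blue, flat grey lid (fixed), black ball knob on the lid near one end. Origin: centre of the underside; x points from the knob end to the far end, z up. Slides on its flat underside. The full box weighs about 0.87 kg, the others 0.14 kg, centred; which one is full changes and cannot be seen.
- box_b_knob (a point): Centre of box B's knob, a ball 22 mm in diameter on a 10 mm stem: at box x = -45 mm, 80 mm above the underside, 25 mm above the lid; axes as the box. Pinched across box y from above, the ball lets the box pivot between the fingers as its end is raised; pinched firmly it slides and steers the box (loosely held, the full box may roll over sideways).
- box_b_far (a point): Middle of box B's far lower edge (box x = +60 mm, at the underside), about which it tips. With the knob end raised and this edge on the mat, the knob carries 0.57 of the weight: 4.9 N for the full box (2.5 to 7 N with friction), under 2 N for a light one. Each 1 N by which the fingers push the knob forward (+x) takes 0.76 N off the upward force needed.
- box_c: Box C of three identical closed boxes, 120 (x) x 80 (y) x 55 mm high, blue, flat grey lid (fixed), black ball knob on the lid near one end. Origin: centre of the underside; x points from the knob end to the far end, z up. Slides on its flat underside. The full box weighs about 0.87 kg, the others 0.14 kg, centred; which one is full changes and cannot be seen.
- box_c_knob (a point): Centre of box C's knob, a ball 22 mm in diameter on a 10 mm stem: at box x = -45 mm, 80 mm above the underside, 25 mm above the lid; axes as the box. Pinched across box y from above, the ball lets the box pivot between the fingers as its end is raised; pinched firmly it slides and steers the box (loosely held, the full box may roll over sideways).
- box_c_far (a point): Middle of box C's far lower edge (box x = +60 mm, at the underside), about which it tips. With the knob end raised and this edge on the mat, the knob carries 0.57 of the weight: 4.9 N for the full box (2.5 to 7 N with friction), under 2 N for a light one. Each 1 N by which the fingers push the knob forward (+x) takes 0.76 N off the upward force needed.
- bay: U-shaped aluminium bay fixed on the mat, 30 mm high, no floor, open to the robot. Origin: where the underside centre of a box fully home lies; x points in, to the rigid stop (face at x = 60 mm). Side rails: inner faces y = +-44 mm (4 mm play a side) from x = -38 mm in; flared lead-ins out to x = -68, y = +-67 mm. A box goes in far end first, knob end to the robot.
- mat: Black rubber mat fixed on the table, 400 (x) x 620 (y) x 3 mm. Origin: centre of its underside. The boxes and the bay stand on it side by side in one row across its far half, all pointing roughly away from the robot; its near half is empty, a lane for sliding.
- weight_0: Bystander: large steel-coloured calibration weight, 44 mm wide, 55 mm high, left of the mat. Origin at its foot.
- weight_1: Bystander: smaller brass calibration weight, 34 mm wide, 42 mm high, right of the mat. Origin at its foot.

How it is judged:
By the outcome, as a careful person would: the job done as asked, in the order asked, and still so for the second after the job is handed in, with the robot touching nothing.
It also fails if it takes over 72 s, if anything falls off the work surface, if the arm or the gripper's body presses on something with over 40 N, if the wrist force passes 120 N, or if a joint passes its speed limit or range.

### The arm

A 7-joint arm with a two-finger parallel gripper is mounted at the origin on a cart in front of the work surface, level with it; the furniture and walls round the work are solid. World frame = base frame: x ahead of the robot, y to its left, z up, the work surface at z = 0. Lengths are in m, angles in degrees, forces in N, time in s.
With the tool pointing down it reaches from about 0.425 to 0.875 m from the base axis. Payload 4.7 kg.
Tool frame: the origin (TCP) lies at the very end of the fingers, on their centre line; the grasp point (between the pads) lies 19 mm behind it; z points along the fingers, y is the direction in which the jaws open and shut (so a half turn about z gives the same grasp; the last joint's range is limited). The gripper opens to 87 mm and grips with 3 to 60 N. Pads are 19 mm wide; open, the fingers measure 117 mm over their backs; the gripper's body (75 mm by 190 mm) begins 51 mm behind the grasp point.
Start: joints at [-71.27, 18.392, -4.016, 83.108, 1.295, 78.541, -3.26], TCP at [0.2, 0.618, 0.223] pointing down, gripper open.
Joint ranges: [-163.93, 163.93], [-17.29, 119.83], [-79.2, 71.16], [3.27, 140.29], [-89.18, 269.18], [5.43, 117.66], [-154.24, 154.24]. Speed limits (degrees/s): [147.25, 147.25, 180, 180, 180, 180, 180].

### API

Orientations are given as [roll, pitch, yaw] about the fixed x, y, z axes, in that order (R = Rz(yaw) Ry(pitch) Rx(roll)).
In Python, from cell import monitor, read_camera, camera_info, env, look_for gives the robot as it stands.
- The arm moves only by the tool servo_tool, never from a script. Its argument "commands" is one flat list of numbers, 6 for each row, row after row: the shift along the tool's x, y, z in mm, then the turn, a rotation vector about the tool's x, y, z in degrees. A call has 1 to 10 rows; each row shifts and turns the commanded pose from where the row before left it, along the tool's axes as they then stand; what a row does not reach is not made up. A row lasts 1/10 s, in which the tool goes at most 50 mm and 8.59 degrees, less where a joint would pass 70% of its speed; a pose out of reach is approached as far as the arm can. A call is refused whole if a number of a shift passes 50 or a number of a turn 8.59, either way. A call with a gripper value outside its range is refused whole. "jaw" is the finger opening in mm, from 0 to 87, set as the call begins (left out, the last holds). The fingers move at their own pace and stop on an object; "newtons" is the grip in N (left out, the last holds). Time passes only in rows, so rows that do not move let the fingers close. It gives the time, the measured TCP pose, the force and the opening at its end, in the units of the state.
- monitor.get_obs(): the state, without advancing time (a new reading comes with each control period).
- read_camera(name): name is "scene" or "top"; returns (picture, depth): 384x512x3 uint8, red, green, blue; 384x512 float32, m along the optical axis (not along the pixel's ray), 0 where there is no reading.
- camera_info(name): a dict with "camera_matrix" (3x3 intrinsics, pixels), "R" (3x3) and "t" (3): a world point X has camera coordinates R X + t. Camera axes: x right, y down, z forward; pixel columns grow to the right and rows downward; lengths in m; the calibration is good to about 2 mm. A picture is of the moment at which its call begins. camera_info takes no time and is no camera call.
- env.sign_off(): hands the job in, once; it reports no verdict.
Trained networks look in the newest picture that a camera, given by its name, has taken for a name from the list of things; names that differ only in an ending like _2 or _b are one class to them, and where a whole thing is asked for, a point or a joint stands for the part that bears it (a point fixed in the world has none). Each returns a list of dicts, best first, with "conf" (0 to 1); they miss things now and then, are a little off and sometimes report something else, mostly with a low value. They report only what shows in the picture. A call takes as long as a camera call.
- look_for(camera, label): "box" ([left, top, width, height] in pixels, round what is visible of it).
The state is a dict: "time_s": time; "qpos": joint angles; "joint_velocities": joint speeds; "effort": joint torques, N m; "tool_pos": TCP position; "tool_rot": TCP orientation; "force": force on the tool from outside, world axes, zero at the start; "wrist_torque": the same for the moment, N m; "grip_width": finger opening in m.
Only numpy, scipy, OpenCV 4.12 (cv2) and the standard library are available. Lean on these libraries where they do the work, as an engineer would, in place of code of your own. Each camera call takes 0.05 s, during which the arm holds its last target.

## Working session

There is one attempt and no reset: what is moved stays moved. The work goes in short steps, Python scripts to look and compute and a tool call to move; the robot and the scene stay as the last step left them, time stands still between calls to the robot, and variables do not carry over. Pictures are saved under pics/ and viewed, and the job is handed in when it is done.

Besides the shell and the picture viewer there is one more tool, called in YAML: its name, and indented under it one key for each argument. servo_tool: Moves the arm, as the interface text tells. Its arguments: {"type":"object","properties":{"commands":{"type":"array","items":{"type":"number"}},"jaw":{"type":"number"},"newtons":{"type":"number"}},"required":["commands"]}

```bash
ls; mkdir -p pics; python3 - <<'E'
from cell import monitor, read_camera, camera_info, env, look_for
import cv2,numpy as np
o=monitor.get_obs()
for k,v in o.items(): print(k,np.round(v,4))
for n in("scene","top"):
    im,d=read_camera(n); cv2.imwrite(f"pics/{n}0.png",im[:,:,::-1]); np.save(f"{n}0.npy",d)
    i=camera_info(n); print(n,{k:np.round(v,4).tolist() for k,v in i.items()})
E
```

```text
pics
time_s 0.0
qpos [-71.27    18.4397  -4.0165  83.1758   1.2975  78.542   -3.2605]
joint_velocities [-0.0012  0.0924 -0.0936  0.0875 -0.0797 -0.0879  0.0815]
effort [-1.10000e-03 -4.91294e+01 -4.04100e-01 -3.12529e+01 -6.37000e-02
  4.34000e-02  2.00000e-04]
tool_pos [0.1999 0.6179 0.2214]
tool_rot [-1.798879e+02  8.000000e-03  1.620807e+02]
force [-0.8061  0.4987  0.4119]
wrist_torque [0.0111 0.0165 0.0148]
grip_width 0.0868
scene {'camera_matrix': [[495.2836, 0.0, 251.9409], [0.0, 495.2836, 191.4012], [0.0, 0.0, 1.0]], 'R': [[0.6974, -0.7165, 0.0179], [-0.4724, -0.4784, -0.7403], [0.5389, 0.5078, -0.6721]], 't': [-0.4385, 0.3527, 0.9999]}
top {'camera_matrix': [[396.6159, 0.0, 248.4534], [0.0, 396.6159, 187.5448], [0.0, 0.0, 1.0]], 'R': [[0.0081, -0.9998, 0.0174], [-0.9967, -0.0095, -0.0803], [0.0805, -0.0167, -0.9966]], 't': [-0.0242, 0.6142, 1.2915]}
```

View pics/scene0.png

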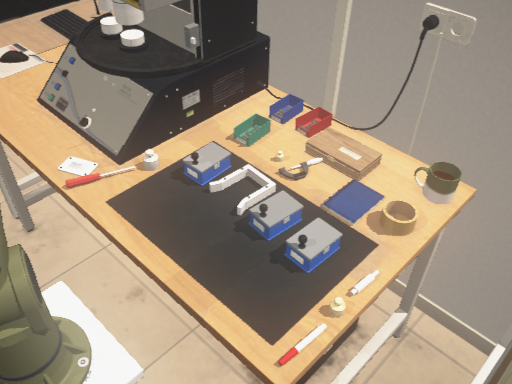

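View pics/top0.png

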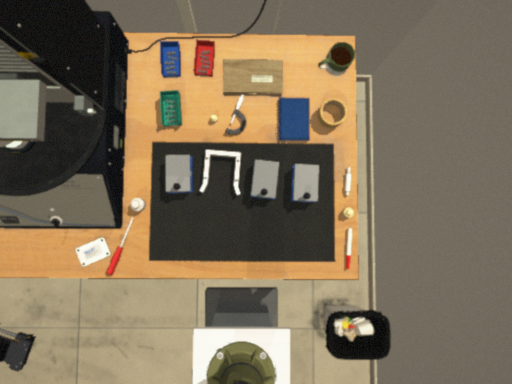

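The top view shows the boxes at about (178,173), (265,180) and (305,183), the bay between the first two at (221,172), and the knobs on the near sides. Next I'll measure them.

```bash
cat > h.py <<'E'
from cell import monitor, read_camera, camera_info, env, look_for
import cv2,numpy as np
def cloud(n,d):
    i=camera_info(n);K=np.array(i['camera_matrix']);R=np.array(i['R']);t=np.array(i['t'])
    v,u=np.mgrid[:d.shape[0],:d.shape[1]]
    X=np.stack([(u-K[0,2])/K[0,0]*d,(v-K[1,2])/K[1,1]*d,d],-1)
    return (X-t)@R
def proj(n,P):
    i=camera_info(n);c=np.array(i['R'])@np.array(P)+np.array(i['t']);K=np.array(i['camera_matrix'])
    p=K@c; return p[:2]/p[2]
def topix(n,u,v,z):
    i=camera_info(n);K=np.array(i['camera_matrix']);R=np.array(i['R']);t=np.array(i['t'])
    r=R.T@np.linalg.solve(K,[u,v,1.]); c=-R.T@t
    return c+r*(z-c[2])/r[2]
E
python3 - <<'E'
from h import *
for n in("top","scene"):
    d=np.load(n+"0.npy"); P=cloud(n,d); ok=d>0
    reg=ok&(P[...,0]>.4)&(P[...,0]<.85)&(abs(P[...,1])<.34)
    mz=P[...,2]
    print(n,'mat z',np.median(mz[reg&(mz<.02)]), reg.sum())
    lid=reg&(mz>.05)&(mz<.068)
    nl,lab,st,ce=cv2.connectedComponentsWithStats(lid.astype(np.uint8))
    for k in range(1,nl):
        if st[k,4]<60: continue
        q=P[lab==k]; r=cv2.minAreaRect((q[:,:2]*1000).astype(np.float32))
        print('lid',st[k,4],q.mean(0).round(4),r)
    kn=reg&(mz>.075)&(mz<.11)
    nl,lab,st,ce=cv2.connectedComponentsWithStats(kn.astype(np.uint8))
    for k in range(1,nl):
        q=P[lab==k]; print('knob',st[k,4],ce[k],q.mean(0).round(4),q[:,2].max())
    bay=reg&(mz>.024)&(mz<.045)
    nl,lab,st,ce=cv2.connectedComponentsWithStats(bay.astype(np.uint8))
    for k in range(1,nl):
        if st[k,4]<30: continue
        q=P[lab==k]; print('bay',st[k,4],q.mean(0).round(4),q.min(0).round(3),q.max(0).round(3),cv2.minAreaRect((q[:,:2]*1000).astype(np.float32)))
    big=cv2.imread(f"pics/{n}0.png")
    c=big[130:270,140:345] if n=="top" else big[130:310,100:390]
    cv2.imwrite(f"pics/{n}0c.png",cv2.resize(c,None,fx=800/c.shape[1] if n=="top" else 2.75,fy=800/c.shape[1] if n=="top" else 2.75,interpolation=cv2.INTER_CUBIC))
E
```

```text
top mat z 0.0015175703601298985 26655
lid 857 [0.6589 0.2116 0.0569] ((657.371337890625, 212.19676208496094), (119.96461486816406, 79.83441925048828), 3.1470158100128174)
lid 861 [ 0.6434 -0.0709  0.0569] ((642.6427612304688, -71.10748291015625), (80.01826477050781, 120.5474624633789), 84.09475708007812)
lid 859 [ 0.6327 -0.2039  0.0569] ((631.4217529296875, -204.84474182128906), (80.43971252441406, 119.58899688720703), 87.47893524169922)
knob 39 [176.12820513 185.87179487] [0.6123 0.2102 0.0885] 0.09485019016846419
knob 36 [263.83333333 191.5       ] [ 0.5971 -0.0663  0.0896] 0.09696720615313872
knob 37 [306.75675676 195.24324324] [ 0.5865 -0.2021  0.0893] 0.09603901209143796
bay 52 [ 0.8336 -0.2823  0.0372] [ 0.825 -0.316  0.024] [ 0.849 -0.259  0.045] ((833.424560546875, -285.3528137207031), (59.744991302490234, 13.279459953308105), 68.51215362548828)
bay 477 [0.6822 0.071  0.0319] [0.592 0.01  0.024] [0.739 0.141 0.039] ((666.1604614257812, 71.68453979492188), (128.9291534423828, 140.2312469482422), 85.6705322265625)
bay 52 [0.5558 0.3328 0.0331] [0.537 0.325 0.024] [0.576 0.339 
[... 1479 characters left out ...]
0.068  0.0322] [0.589 0.007 0.024] [0.737 0.145 0.039] ((664.59033203125, 73.74311828613281), (134.93438720703125, 143.3341522216797), 86.44947814941406)
bay 288 [ 0.6145 -0.0921  0.0347] [ 0.578 -0.115  0.024] [ 0.692 -0.029  0.045] ((621.1529541015625, -95.4399642944336), (63.02821731567383, 132.3866729736328), 50.55458068847656)
bay 173 [ 0.8315 -0.3068  0.0346] [ 0.819 -0.34   0.024] [ 0.85  -0.262  0.045] ((832.9454345703125, -301.94146728515625), (26.693904876708984, 78.15398406982422), 5.087628364562988)
bay 281 [ 0.5979 -0.2228  0.0347] [ 0.568 -0.247  0.024] [ 0.684 -0.167  0.045] ((611.0015258789062, -230.77838134765625), (61.721282958984375, 134.52658081054688), 54.40165710449219)
```

View pics/top0c.png

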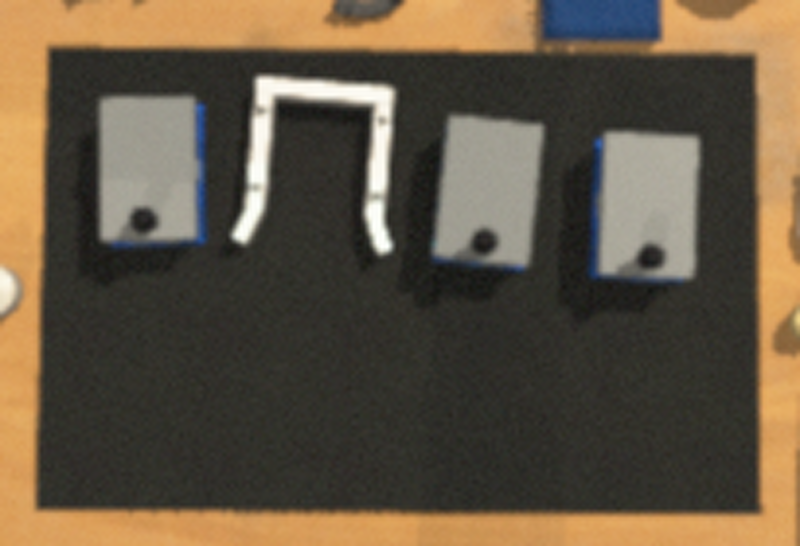

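View pics/scene0c.png

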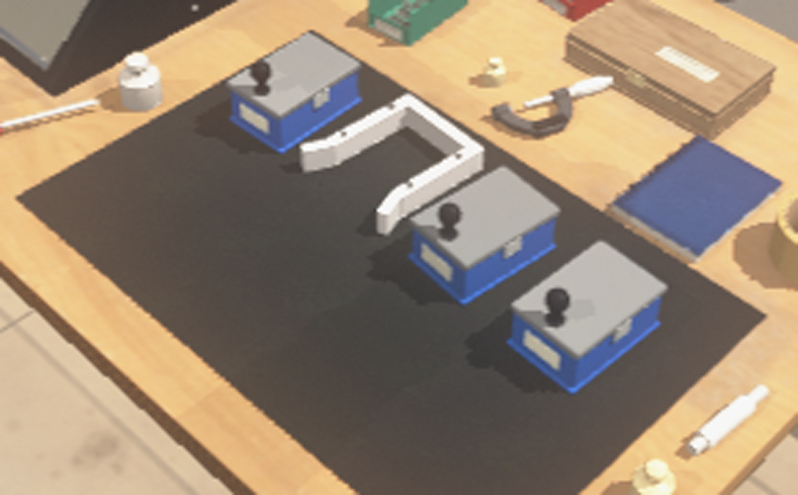

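```bash
python3 - <<'E'
from h import *
from scipy.optimize import minimize
# model mask of bay top face (bay coords mm): inner known, thickness param
def poly(x,y,a,t):
    s=[]
    c,sn=np.cos(a),np.sin(a)
    def T(p): p=np.array(p,float); return np.stack([x+c*p[:,0]-sn*p[:,1],y+sn*p[:,0]+c*p[:,1]],1)
    r=[(60+t,44+t),(-38,44+t),(-68,67+t),(-68,67),(-38,44),(60,44),(60,-44),(-38,-44),(-68,-67),(-68,-67-t),(-38,-44-t),(60+t,-44-t)]
    return T(r)
for n in("top","scene"):
    im=cv2.imread(f"pics/{n}0.png")
    z=.033
    # rectify 1mm/px : X 560..760 , Y -10..150
    ys,xs=np.mgrid[-30:170,560:770]
    i=camera_info(n);K=np.array(i['camera_matrix']);R=np.array(i['R']);t=np.array(i['t'])
    W=np.stack([xs/1e3,ys/1e3,np.full(xs.shape,z)],-1)@R.T+t
    p=W@K.T; u=(p[...,0]/p[...,2]).astype(np.float32); v=(p[...,1]/p[...,2]).astype(np.float32)
    g=cv2.remap(im,u,v,cv2.INTER_LINEAR)
    mask=((g.min(-1)>(150 if n=='top' else 130))).astype(np.uint8)
    cv2.imwrite(f"pics/bay_{n}.png",cv2.resize(np.hstack([g,cv2.cvtColor(mask*255,cv2.COLOR_GRAY2BGR)]),None,fx=1.9,fy=1.9))
    ms=cv2.GaussianBlur(mask.astype(np.float32),(0,0),1.5)
    def cost(q):
        m=np.zeros(mask.shape,np.float32)
        pp=poly(q[0],q[1],q[2]/57.3,q[3])-[560,-30]
        cv2.fillPoly(m,[np.round(pp*16).astype(np.int32)],1,shift=4)
        return ((cv2.GaussianBlur(m,(0,0),1.5)-ms)**2).sum()
    best=None
    for a in(-6,-3,0,3):
        for x in(655,665):
            r=minimize(cost,[x,72,a,10],method='Nelder-Mead',options=dict(initial_simplex=np.array([[x,72,a,10],[x+6,72,a,10],[x,78,a,10],[x,72,a+3,10],[x,72,a,13]])))
            if best is None or r.fun<best.fun: best=r
    print(n,best.x.round(2),best.fun,ms.sum())
    # depth of mat edges
for uv in [(152,142),(334,143),(150,261),(335,262)]: print(topix('top',*uv,.003).round(3))
E
```

```text
top [661.24  71.9   -3.97  13.57] 493.7545471191406 5499.0
scene [640.3   54.74  -5.97  34.1 ] 8277.666015625 18799.8
[0.768 0.309 0.003]
[ 0.772 -0.31   0.003]
[0.369 0.305 0.003]
[ 0.37  -0.31   0.003]
```

View pics/bay_top.png

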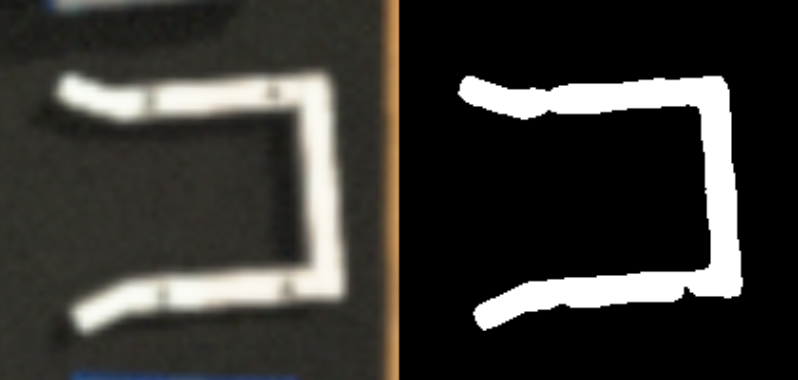

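View pics/bay_scene.png

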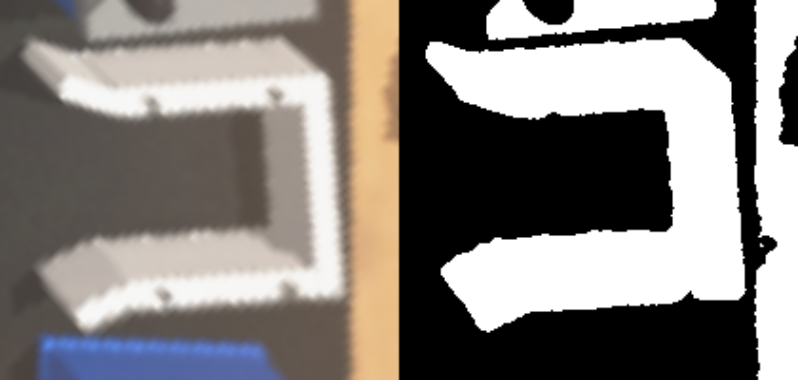

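```bash
python3 - <<'E'
from h import *
for n in("top","scene"):
    P=cloud(n,np.load(n+"0.npy")).reshape(-1,3)
    for ylo in(.3,.35,.4,.45,.5,.55,.6,.7):
        s=P[(P[:,1]>ylo)&(P[:,1]<ylo+.05)&(P[:,2]>.1)&(P[:,0]>0.25)&(P[:,0]<1.2)]
        if len(s)>5: print(n,ylo,len(s),'xmin',np.percentile(s[:,0],2).round(3), 'zmax',s[:,2].max().round(2))
from scipy.optimize import minimize
E
```

```text
top 0.35 2863 xmin 0.596 zmax 0.71
top 0.4 9677 xmin 0.581 zmax 0.7
top 0.45 3338 xmin 0.558 zmax 0.61
top 0.5 3882 xmin 0.561 zmax 0.53
top 0.55 2104 xmin 0.554 zmax 0.45
top 0.6 1269 xmin 0.551 zmax 0.34
top 0.7 144 xmin 0.544 zmax 0.13
scene 0.35 4032 xmin 0.585 zmax 0.41
scene 0.4 5115 xmin 0.56 zmax 0.41
scene 0.45 1720 xmin 0.549 zmax 0.42
scene 0.5 1708 xmin 0.55 zmax 0.41
scene 0.55 1861 xmin 0.549 zmax 0.4
scene 0.6 1773 xmin 0.549 zmax 0.38
scene 0.7 1219 xmin 0.547 zmax 0.35
```

servo_tool:
  commands: [-15,-12,0,0,0,0,-33,-26,0,0,0,0,-38,-30,0,0,0,-2,-38,-30,0,0,0,-3,-38,-29,0,0,0,-4,-38,-28,0,0,0,-4,-38,-27,0,0,0,-4,-38,-26,0,0,0,-4,-33,-22,0,0,0,0,-15,-12,0,0,0,0]
  jaw: 50
  newtons: 5

```text
time_s: 1.1
tool_pos: [0.4793, 0.3257, 0.2222]
tool_rot: [-179.9, 0.1, -177.2]
force: [-0.0, 0.7, -0.8]
grip_width: 0.05
```

servo_tool:
  commands: [-10,-10,0,0,0,-0.6,-25,-25,10,0,0,0,-30,-30,15,0,0,0,-30,-30,20,0,0,0,-19.5,-19.3,30,0,0,0,-10,-10,20,0,0,0,0,0,7,0,0,0,0,0,0,0,0,0]

```text
time_s: 1.9
tool_pos: [0.6066, 0.2137, 0.119]
tool_rot: [-180.0, -0.2, -176.3]
force: [-0.1, 0.7, 0.2]
grip_width: 0.0498
```

```bash
cat >> h.py <<'E'
def st():
    o=monitor.get_obs(); print(round(float(o['time_s']),2),np.round(np.array(o['tool_pos'])*1000,1),np.round(o['tool_rot'],2),'F',np.round(o['force'],2),'T',np.round(o['wrist_torque'],3),'w',round(float(o['grip_width'])*1000,1)); return o
def avg(n=6):
    F=[]
    for k in range(n):
        read_camera('scene'); o=monitor.get_obs(); F.append(np.r_[o['force'],o['wrist_torque']])
    F=np.array(F); print('avg F',F.mean(0).round(2),'sd',F.std(0).round(2)); return F.mean(0)
def crop(n,name,box,f):
    im,d=read_camera(n); x0,y0,x1,y1=box
    cv2.imwrite('pics/'+name,cv2.resize(im[y0:y1,x0:x1,::-1],None,fx=f,fy=f,interpolation=cv2.INTER_CUBIC)); return im,d
E
python3 - <<'E'
from h import *
st(); avg(4); crop('scene','s1.png',(140,90,290,230),4)
E
```

```text
1.9 [606.6 213.7 119. ] [-179.97   -0.19 -176.32] F [-0.13  0.72  0.23] T [ 0.038 -0.014  0.021] w 49.8
avg F [ 0.13  0.16  0.28  0.04 -0.01 -0.01] sd [0.6  0.34 0.18 0.03 0.01 0.02]
```

View pics/s1.png

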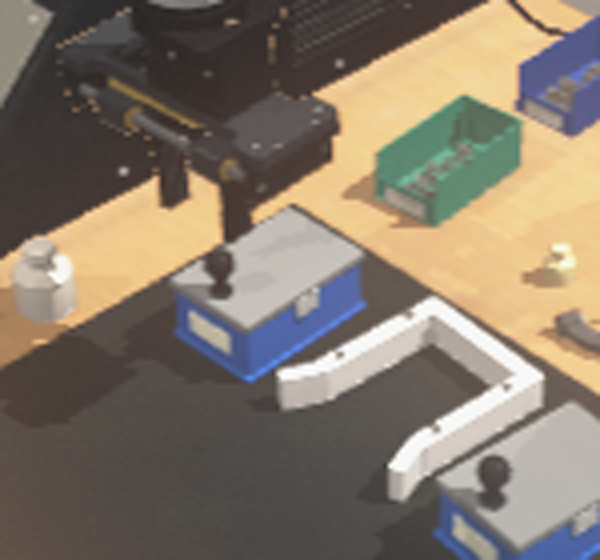

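```bash
python3 - <<'E'
from h import *
o=st(); p=o['tool_pos']; print((proj('scene',p)-[140,90])*4)
print((proj('scene',p+np.array([0,.025,0]))-[140,90])*4,(proj('scene',p-np.array([0,.025,0]))-[140,90])*4,(proj('scene',[.611,.209,.083])-[140,90])*4)
E
```

```text
2.15 [608.1 215.1 122.2] [ 1.7991e+02  1.2000e-01 -1.7621e+02] F [-0.22 -0.29  0.02] T [ 0.043  0.016 -0.031] w 50.0
[204.51878321 218.44851601]
[180.82600362 202.85883627] [228.65980059 234.333133  ] [217.02648345 265.74295615]
```

```bash
python3 - <<'E'
from h import *
for k in range(5): read_camera('scene'); st()
E
```

```text
2.2 [608.2 214.8 122.1] [ 1.7993e+02  1.2000e-01 -1.7623e+02] F [0.38 0.14 0.84] T [-0.02  -0.002 -0.007] w 50.0
2.25 [608.2 214.5 121.9] [ 1.7994e+02  1.0000e-01 -1.7625e+02] F [-0.08 -0.08  0.17] T [ 0.032 -0.012  0.027] w 50.0
2.3 [608.1 214.2 121.6] [ 1.7995e+02  8.0000e-02 -1.7627e+02] F [-0.31 -0.43  0.08] T [-0.014 -0.022  0.025] w 49.7
2.35 [608.1 214.  121.4] [ 1.7996e+02  6.0000e-02 -1.7628e+02] F [ 0.6  -0.09  0.37] T [ 0.021 -0.017 -0.004] w 50.2
2.4 [608.1 213.8 121.1] [ 1.7997e+02  5.0000e-02 -1.7630e+02] F [ 0.22 -0.38 -0.21] T [ 0.029  0.034 -0.01 ] w 50.2
```

servo_tool:
  commands: [0,0,0,0,0,0,0,0,0,0,0,0,0,0,0,0,0,0,0,0,0,0,0,0,0,0,0,0,0,0]

```text
time_s: 2.9
tool_pos: [0.608, 0.2134, 0.1205]
tool_rot: [-180.0, -0.0, -176.3]
force: [-0.3, 0.1, -0.3]
grip_width: 0.0502
```

servo_tool:
  commands: [-2.7,-4.6,5,0,0,0.3,0,0,10,0,0,0,0,0,12,0,0,0,0,0,12,0,0,0,0,0,9,0,0,0,0,0,5,0,0,0,0,0,2,0,0,0,0,0,0,0,0,0,0,0,0,0,0,0,0,0,0,0,0,0]
  jaw: 36

```text
time_s: 3.9
tool_pos: [0.6115, 0.2091, 0.0662]
tool_rot: [180.0, 0.1, -176.6]
force: [0.4, -0.1, 0.3]
grip_width: 0.036
```

```bash
python3 - <<'E'
from h import *
st(); crop('scene','s2.png',(150,100,270,200),5)
E
```

```text
3.9 [611.5 209.1  66.2] [ 1.7997e+02  7.0000e-02 -1.7662e+02] F [ 0.39 -0.09  0.32] T [ 0.074  0.001 -0.01 ] w 36.0
```

View pics/s2.png

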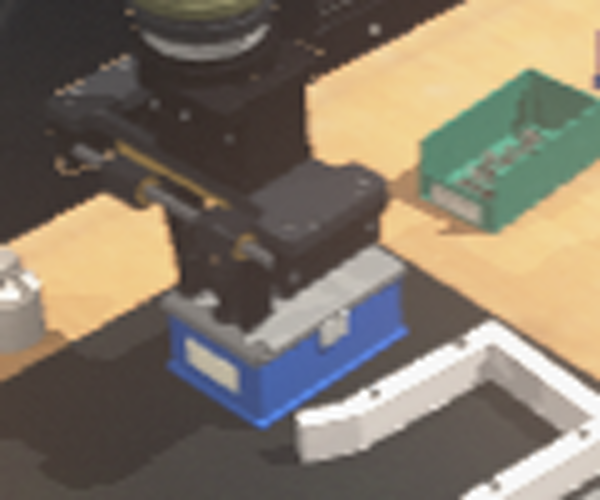

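servo_tool:
  commands: [0,0,0.7,0,0,0,0,0,0,0,0,0,0,0,0,0,0,0,0,0,0,0,0,0]
  jaw: 25
  newtons: 3

```text
time_s: 4.35
tool_pos: [0.611, 0.209, 0.0649]
tool_rot: [180.0, 0.0, -176.6]
force: [-0.5, 0.6, -0.8]
grip_width: 0.0254
```

```bash
python3 - <<'E'
from h import *
avg(4); st()
E
```

```text
avg F [ 0.07 -0.19 -0.39  0.02  0.03 -0.01] sd [0.66 0.53 0.67 0.03 0.01 0.02]
4.55 [611.  209.   64.9] [ 180.      0.   -176.62] F [ 0.35 -0.12  0.36] T [0.007 0.032 0.006] w 24.7
```

servo_tool:
  commands: [0,0,0,0,0,0,0,0,0,0,0,0,0,0,0,0,0,0,0,0,0,0,0,0]
  jaw: 15
  newtons: 25

```text
time_s: 4.95
tool_pos: [0.611, 0.2091, 0.0649]
tool_rot: [180.0, 0.0, -176.6]
force: [-0.4, 1.0, -0.1]
grip_width: 0.0205
```

```bash
python3 - <<'E'
from h import *
avg(4); st()
E
```

```text
avg F [-0.16  0.6  -0.02  0.11  0.03  0.01] sd [0.32 0.24 0.53 0.03 0.01 0.04]
5.15 [611.  209.1  64.9] [ 179.99    0.   -176.62] F [-0.46  0.93  0.57] T [0.11  0.017 0.064] w 20.3
```

servo_tool:
  commands: [-0.4,0,-0.5,0,0,0,-0.8,0,-1,0,0,0,-0.9,0,-1.1,0,0,0,-1,0,-1.2,0,0,0,-1,0,-1.2,0,0,0,-1,0,-1.2,0,0,0,-1,0,-1.2,0,0,0,-0.8,0,-1,0,0,0,-0.4,0,-0.5,0,0,0,0,0,0,0,0,0]

```text
time_s: 6.15
tool_pos: [0.6184, 0.2094, 0.0739]
tool_rot: [180.0, 0.0, -176.6]
force: [0.3, 0.6, -1.6]
grip_width: 0.0204
```

servo_tool:
  commands: [0,0,0,0,0,0,0,0,0,0,0,0,0,0,0,0,0,0,0,0,0,0,0,0,0,0,0,0,0,0]

```text
time_s: 6.65
tool_pos: [0.6183, 0.2094, 0.0738]
tool_rot: [180.0, 0.0, -176.6]
force: [0.7, 0.1, -0.5]
grip_width: 0.0203
```

```bash
python3 - <<'E'
from h import *
avg(10); st(); crop('scene','s3.png',(150,100,270,200),5)
E
```

```text
avg F [-0.08  0.25 -1.2   0.02  0.06 -0.01] sd [0.38 0.42 0.61 0.04 0.03 0.03]
7.15 [618.3 209.4  73.8] [ 180.      0.   -176.62] F [ 0.05 -0.1  -1.58] T [0.039 0.057 0.025] w 20.4
```

View pics/s3.png

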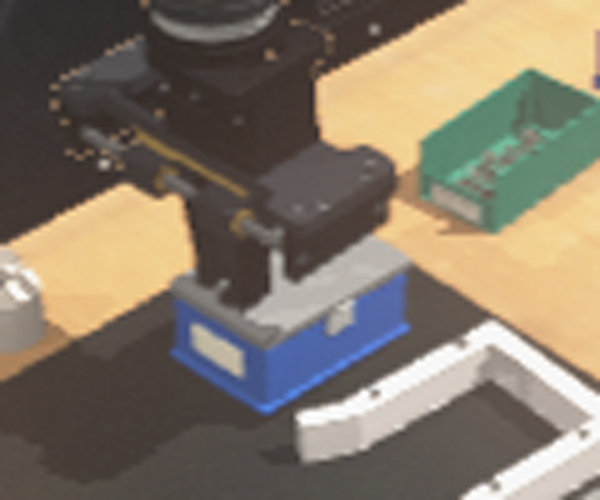

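Box L's knob end is up with its far edge down. The knob carries about 1.2 N, so this box is light. I'll lower it along the same arc and release it.

servo_tool:
  commands: [0.4,0,0.5,0,0,0,0.8,0,1,0,0,0,1,0,1.2,0,0,0,1,0,1.2,0,0,0,1,0,1.2,0,0,0,1,0,1.2,0,0,0,0.9,0,1.1,0,0,0,0.8,0,1,0,0,0,0.4,0,0.6,0,0,0,0,0,0,0,0,0]

```text
time_s: 8.2
tool_pos: [0.611, 0.209, 0.0649]
tool_rot: [180.0, 0.0, -176.6]
force: [1.1, 0.3, -0.9]
grip_width: 0.0208
```

servo_tool:
  commands: [0,0,0,0,0,0,0,0,0,0,0,0,0,0,0,0,0,0]
  jaw: 30

```text
time_s: 8.5
tool_pos: [0.6112, 0.209, 0.065]
tool_rot: [180.0, 0.0, -176.6]
force: [-0.7, -0.3, 0.3]
grip_width: 0.0289
```

servo_tool:
  commands: [0,0,-5,0,0,0,0,0,-15,0,0,0,0,0,-20,0,0,0,0,-8,-15,0,0,0,3,-25,0,0,0,0,5,-40,0,0,0,0,7,-45,0,0,0,0,7,-45,0,0,0,0,5,-45,0,0,0,0,3.8,-40,0,0,0,0]
  jaw: 44

```text
time_s: 9.5
tool_pos: [0.5946, -0.0438, 0.1213]
tool_rot: [-180.0, 0.1, -176.7]
force: [0.0, 0.1, -0.6]
grip_width: 0.0443
```

servo_tool:
  commands: [0,-20,0,0,0,2,0,-6.6,0,0,0,4,0,0,0,0,0,3.3,0,0,0,0,0,0,0,0,0,0,0,0,0,0,0,0,0,0,0,0,0,0,0,0]

```text
time_s: 10.2
tool_pos: [0.5963, -0.0664, 0.1199]
tool_rot: [180.0, 0.0, 174.2]
force: [0.6, -0.1, 0.4]
grip_width: 0.0439
```

servo_tool:
  commands: [0,-0.6,5,0,0,0,0,0,10,0,0,0,0,0,12,0,0,0,0,0,12,0,0,0,0,0,9,0,0,0,0,0,5,0,0,0,0,0,2,0,0,0,0,0,0,0,0,0,0,0,0,0,0,0,0,0,0,0,0,0]
  jaw: 36

```text
time_s: 11.2
tool_pos: [0.5966, -0.0676, 0.0654]
tool_rot: [180.0, 0.1, 174.1]
force: [0.6, 0.7, 0.9]
grip_width: 0.0362
```

servo_tool:
  commands: [0,0,0,0,0,0,0,0,0,0,0,0,0,0,0,0,0,0,0,0,0,0,0,0]
  jaw: 25
  newtons: 3

```text
time_s: 11.6
tool_pos: [0.5962, -0.0675, 0.0648]
tool_rot: [180.0, 0.0, 174.1]
force: [0.4, -0.2, 1.1]
grip_width: 0.0255
```

```bash
python3 - <<'E'
from h import *
avg(4); st()
E
```

```text
avg F [-0.24 -0.32  0.25  0.03 -0.01  0.01] sd [0.48 0.29 0.34 0.04 0.03 0.02]
11.8 [596.1 -67.5  64.8] [180.     0.   174.08] F [ 0.13 -0.48  0.46] T [ 0.064 -0.007  0.02 ] w 24.9
```

servo_tool:
  commands: [0,0,0,0,0,0,0,0,0,0,0,0,0,0,0,0,0,0,0,0,0,0,0,0]
  jaw: 15
  newtons: 30

```text
time_s: 12.2
tool_pos: [0.5961, -0.0675, 0.0647]
tool_rot: [180.0, -0.0, 174.1]
force: [-0.1, 0.0, 0.1]
grip_width: 0.0201
```

```bash
python3 - <<'E'
from h import *
avg(4); st()
E
```

```text
avg F [ 0.11 -0.04 -0.51  0.07 -0.01 -0.01] sd [0.39 0.17 0.49 0.01 0.02 0.02]
12.4 [596.1 -67.5  64.7] [180.    -0.   174.08] F [-0.3   0.23  0.03] T [ 0.078 -0.034  0.023] w 20.0
```

servo_tool:
  commands: [-0.4,0,-0.5,0,0,0,-0.8,0,-1,0,0,0,-0.9,0,-1.1,0,0,0,-1,0,-1.2,0,0,0,-1,0,-1.2,0,0,0,-1,0,-1.2,0,0,0,-1,0,-1.2,0,0,0,-0.8,0,-1,0,0,0,-0.4,0,-0.6,0,0,0,0,0,0,0,0,0]

```text
time_s: 13.4
tool_pos: [0.6035, -0.0683, 0.0738]
tool_rot: [180.0, 0.0, 174.1]
force: [0.3, -0.3, -0.7]
grip_width: 0.0202
```

servo_tool:
  commands: [0,0,0,0,0,0,0,0,0,0,0,0,0,0,0,0,0,0,0,0,0,0,0,0,0,0,0,0,0,0]

```text
time_s: 13.9
tool_pos: [0.6034, -0.0683, 0.0737]
tool_rot: [180.0, 0.0, 174.1]
force: [0.1, -0.7, -1.7]
grip_width: 0.0202
```

```bash
python3 - <<'E'
from h import *
avg(10); st(); crop('scene','s4.png',(210,140,360,270),4)
E
```

```text
avg F [ 0.02 -0.29 -1.42  0.04  0.06 -0.01] sd [0.66 0.61 0.45 0.02 0.03 0.03]
14.4 [603.4 -68.3  73.8] [1.8000e+02 1.0000e-02 1.7408e+02] F [ 0.45 -1.21 -1.69] T [ 0.02   0.078 -0.012] w 20.0
```

View pics/s4.png

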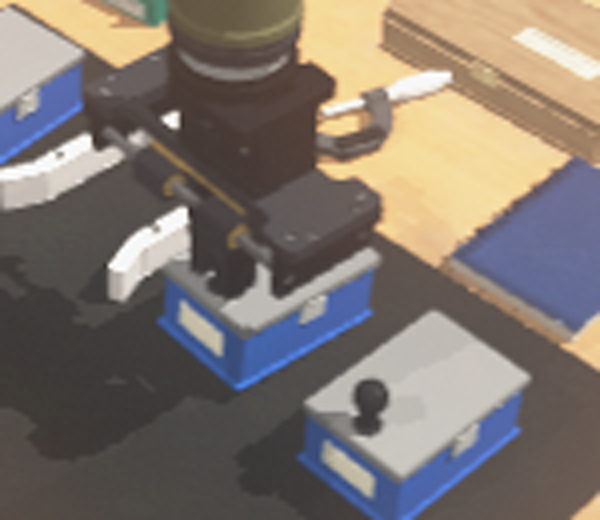

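M also carries only about 1.4 N, so it is light. I'll lower it, release it and test R.

servo_tool:
  commands: [0.4,0,0.6,0,0,0,0.8,0,1,0,0,0,1,0,1.2,0,0,0,1,0,1.2,0,0,0,1,0,1.2,0,0,0,1,0,1.2,0,0,0,0.9,0,1.1,0,0,0,0.8,0,1,0,0,0,0.4,0,0.6,0,0,0,0,0,0,0,0,0]

```text
time_s: 15.45
tool_pos: [0.5962, -0.0676, 0.0648]
tool_rot: [180.0, 0.0, 174.1]
force: [0.3, 0.2, -0.7]
grip_width: 0.0201
```

servo_tool:
  commands: [0,0,0,0,0,0,0,0,0,0,0,0,0,0,0,0,0,0]
  jaw: 34

```text
time_s: 15.75
tool_pos: [0.5963, -0.0675, 0.0648]
tool_rot: [180.0, 0.0, 174.1]
force: [-0.5, -0.0, 1.2]
grip_width: 0.0323
```

servo_tool:
  commands: [0,0,-5,0,0,0,0,0,-15,0,0,0,0,0,-20,0,0,0,0,-8,-15,0,0,0,-1,-25,0,0,0,0,-1,-35,0,0,0,0,-1,-35,0,0,0,0,-0.3,-23,0,0,0,-1,0,-10,0,0,0,-2.1,0,0,0,0,0,0]
  jaw: 44

```text
time_s: 16.75
tool_pos: [0.585, -0.2067, 0.1209]
tool_rot: [-179.9, 0.1, 176.9]
force: [-0.3, 0.1, 0.2]
grip_width: 0.044
```

servo_tool:
  commands: [0,0,0,0,0,0,0,0,0,0,0,0,0,0,0,0,0,0,0,0,0,0,0,0]

```text
time_s: 17.15
tool_pos: [0.5858, -0.2022, 0.1197]
tool_rot: [180.0, 0.0, 177.3]
force: [0.7, 0.2, 0.1]
grip_width: 0.0442
```

servo_tool:
  commands: [0,-0.5,5,0,0,0,0,0,10,0,0,0,0,0,12,0,0,0,0,0,12,0,0,0,0,0,9,0,0,0,0,0,5,0,0,0,0,0,2,0,0,0,0,0,0,0,0,0,0,0,0,0,0,0,0,0,0,0,0,0]
  jaw: 36

```text
time_s: 18.15
tool_pos: [0.586, -0.2038, 0.0653]
tool_rot: [-180.0, 0.1, 177.2]
force: [0.1, -0.1, -0.1]
grip_width: 0.0358
```

servo_tool:
  commands: [0,0,0,0,0,0,0,0,0,0,0,0,0,0,0,0,0,0,0,0,0,0,0,0]
  jaw: 25
  newtons: 3

```text
time_s: 18.55
tool_pos: [0.5856, -0.2037, 0.0647]
tool_rot: [180.0, 0.0, 177.2]
force: [-0.1, 0.4, 0.2]
grip_width: 0.0253
```

```bash
python3 - <<'E'
from h import *
avg(4); st()
E
```

```text
avg F [-0.31 -0.26 -0.21  0.05  0.01  0.02] sd [0.27 0.54 0.55 0.03 0.02 0.02]
18.75 [ 585.6 -203.7   64.7] [180.     0.   177.18] F [-0.58 -0.91 -0.84] T [0.036 0.022 0.017] w 25.5
```

Now I'll pinch firmly and raise it along the same arc.

servo_tool:
  commands: [0,0,0,0,0,0,0,0,0,0,0,0,0,0,0,0,0,0,0,0,0,0,0,0,0,0,0,0,0,0]
  jaw: 15
  newtons: 50

```text
time_s: 19.25
tool_pos: [0.5856, -0.2036, 0.0646]
tool_rot: [180.0, 0.0, 177.2]
force: [-0.8, 0.8, 0.2]
grip_width: 0.0197
```

servo_tool:
  commands: [-0.4,0,-0.5,0,0,0,-0.8,0,-1,0,0,0,-0.9,0,-1.1,0,0,0,-1,0,-1.2,0,0,0,-1,0,-1.2,0,0,0,-1,0,-1.2,0,0,0,-1,0,-1.2,0,0,0,-0.8,0,-1,0,0,0,-0.4,0,-0.6,0,0,0,0,0,0,0,0,0]

```text
time_s: 20.25
tool_pos: [0.593, -0.2039, 0.0736]
tool_rot: [180.0, 0.0, 177.2]
force: [0.4, -0.2, -7.1]
grip_width: 0.0195
```

servo_tool:
  commands: [0,0,0,0,0,0,0,0,0,0,0,0,0,0,0,0,0,0,0,0,0,0,0,0,0,0,0,0,0,0]

```text
time_s: 20.75
tool_pos: [0.5929, -0.204, 0.0736]
tool_rot: [180.0, 0.0, 177.2]
force: [0.9, -0.3, -6.9]
grip_width: 0.0194
```

```bash
python3 - <<'E'
from h import *
avg(10); st(); crop('scene','s5.png',(230,160,380,290),4)
E
```

```text
avg F [ 0.5   0.72 -6.56  0.07  0.01  0.03] sd [0.37 0.37 0.4  0.04 0.02 0.03]
21.25 [ 592.8 -204.    73.7] [179.99   0.   177.18] F [ 0.49  0.65 -6.48] T [ 0.072 -0.013  0.091] w 19.6
```

View pics/s5.png

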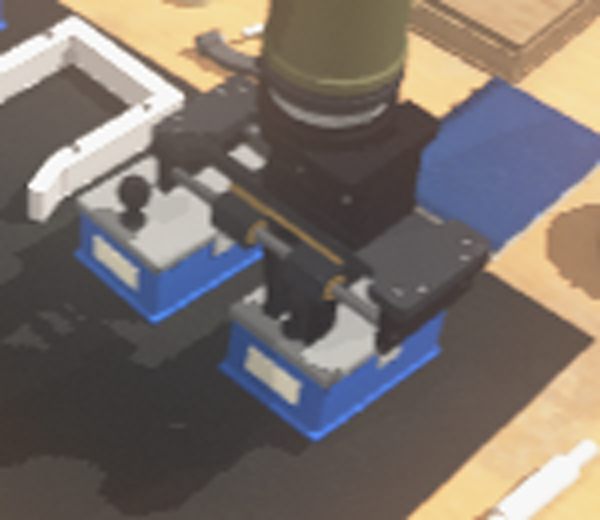

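R carries about 6.5 N at the knob, so it is the full box. I'll lower it, tighten the pinch and pull it back.

servo_tool:
  commands: [0.4,0,0.6,0,0,0,0.8,0,1,0,0,0,1,0,1.2,0,0,0,1,0,1.2,0,0,0,1,0,1.2,0,0,0,1,0,1.2,0,0,0,0.9,0,1.1,0,0,0,0.8,0,1,0,0,0,0.4,0,0.6,0,0,0,0,0,0,0,0,0]
  newtons: 60

```text
time_s: 22.3
tool_pos: [0.5855, -0.2037, 0.0647]
tool_rot: [180.0, -0.0, 177.2]
force: [-2.6, -0.3, -2.1]
grip_width: 0.0189
```

servo_tool:
  commands: [0.5,0,0,0,0,0,1,0,0,0,0,0,2,0,0,0,0,0,2.5,0,0,0,0,0,3,0,0,0,0,0,3,0,0,0,0,0,3,0,0,0,0,0,3,0,0,0,0,0]

```text
time_s: 23.1
tool_pos: [0.5674, -0.2028, 0.0646]
tool_rot: [180.0, 0.0, 177.2]
force: [0.6, 0.8, -4.6]
grip_width: 0.0192
```

```bash
python3 - <<'E'
from h import *
st(); crop('scene','s6.png',(230,160,380,290),4)
E
```

```text
23.1 [ 567.4 -202.8   64.6] [1.8000e+02 2.0000e-02 1.7718e+02] F [ 0.61  0.82 -4.6 ] T [-0.003 -0.256 -0.052] w 19.2
```

View pics/s6.png

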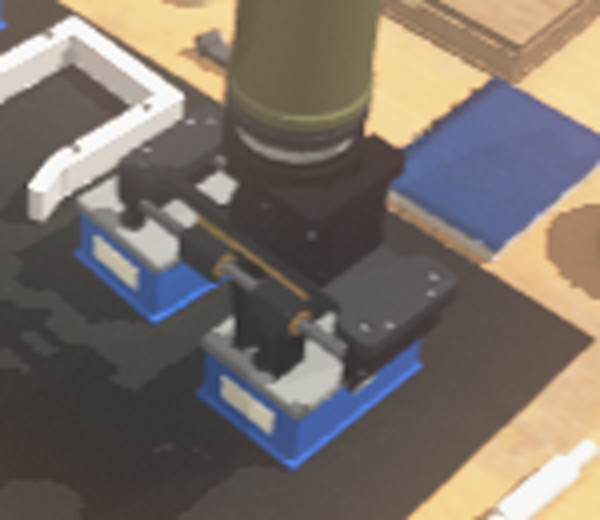

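servo_tool:
  commands: [3,0,0.2,0,0,0,3,0,0.2,0,0,0,3,0,0,0,0,0,3,0,0,0,0,0,3,0,0,0,0,0]

```text
time_s: 23.65
tool_pos: [0.5529, -0.2022, 0.0646]
tool_rot: [-180.0, 0.1, 177.2]
force: [2.3, 0.3, -1.8]
grip_width: 0.0187
```

```bash
python3 - <<'E'
from h import *
st();avg(2)
E
```

```text
23.65 [ 552.9 -202.2   64.6] [-1.7999e+02  7.0000e-02  1.7718e+02] F [ 2.27  0.3  -1.79] T [ 0.052 -0.546 -0.024] w 18.7
avg F [ 0.84  0.1  -1.11  0.1  -0.24  0.03] sd [1.02 0.03 0.34 0.02 0.07 0.04]
```

servo_tool:
  commands: [3,0,0,0,0,0,5,0,0,0,0,0,6,0,0,0,0,0,6,0,0,0,0,0,6,0,0,0,0,0,6,0,0,0,0,0,6,0,0,0,0,0,6,0,0,0,0,0,6,0,0,0,0,0,6,0,0,0,0,0]

```text
time_s: 24.75
tool_pos: [0.4967, -0.1994, 0.0645]
tool_rot: [-180.0, 0.1, 177.2]
force: [4.3, -0.8, 3.1]
grip_width: 0.0193
```

```bash
python3 - <<'E'
from h import *
st()
E
```

```text
24.75 [ 496.7 -199.4   64.5] [-1.7999e+02  7.0000e-02  1.7718e+02] F [ 4.27 -0.8   3.07] T [-0.033 -1.001 -0.021] w 19.3
```

servo_tool:
  commands: [6,0,0,0,0,0,6,0,0,0,0,0,6,0,-0.1,0,0,0,6,0,0,0,0,0,6,0,0,0,0,0,5,0,0,0,0,0,4,1,0,0,0,0,2,2,0,0,0,0,0,3,0,0,0,0,0,3,0,0,0,0]

```text
time_s: 25.75
tool_pos: [0.4546, -0.1908, 0.0645]
tool_rot: [-179.8, -0.1, 177.1]
force: [-0.6, -6.5, 7.9]
grip_width: 0.0192
```

servo_tool:
  commands: [0,4,0,0,0,0,0,4,0,0,0,0,0,4,0,0,0,0]

```text
time_s: 26.05
tool_pos: [0.455, -0.1789, 0.0644]
tool_rot: [-179.8, -0.1, 177.0]
force: [0.6, -6.0, 8.7]
grip_width: 0.0197
```

```bash
python3 - <<'E'
from h import *
st(); crop('scene','s7.png',(150,170,350,330),4)
E
```

```text
26.05 [ 455.  -178.9   64.4] [-1.7984e+02 -1.3000e-01  1.7704e+02] F [ 0.58 -5.97  8.71] T [-1.239 -0.027 -0.219] w 19.7
```

View pics/s7.png

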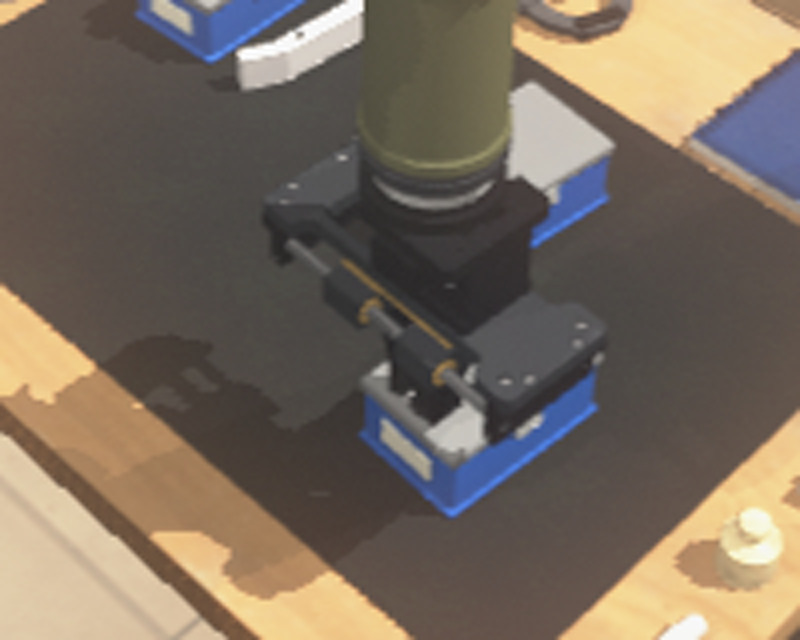

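servo_tool:
  commands: [0.4,5,-0.1,0,0,0,0.4,5,-0.1,0,0,0,0.3,5,0,0,0,0,0.3,5,0,0,0,0,0.3,5,0,0,0,0,0.3,5,0,0,0,0,0.3,5,0,0,0,0,0.3,5,0,0,0,0,0.3,5,0,0,0,0,0.3,5,0,0,0,0]

```text
time_s: 27.1
tool_pos: [0.4543, -0.1287, 0.0645]
tool_rot: [-179.8, -0.1, 177.0]
force: [-0.1, -5.5, 6.4]
grip_width: 0.0189
```

```bash
python3 - <<'E'
from h import *
st(); crop('scene','s8.png',(120,140,320,300),4)
E
```

```text
27.1 [ 454.3 -128.7   64.5] [-1.7984e+02 -1.5000e-01  1.7705e+02] F [-0.07 -5.54  6.35] T [-1.152 -0.059 -0.204] w 18.9
```

View pics/s8.png

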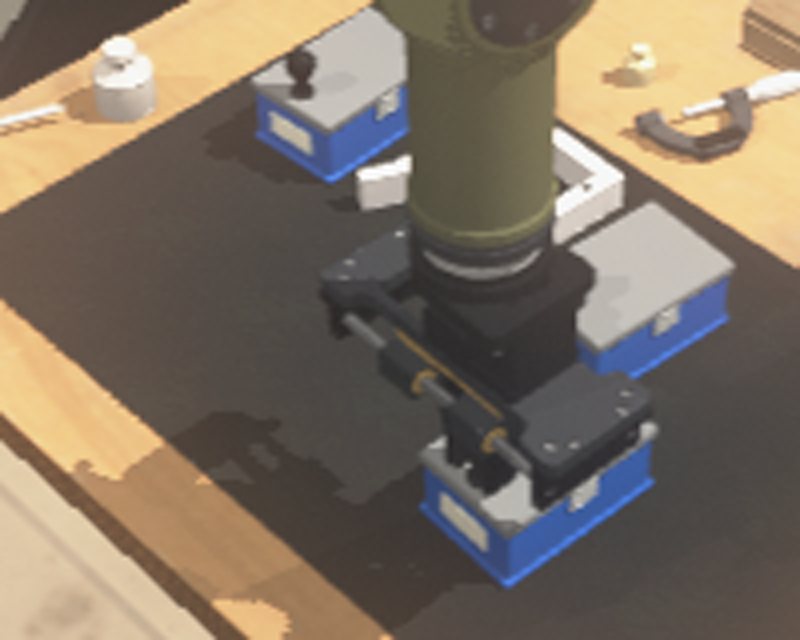

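servo_tool:
  commands: [0.3,6,-0.1,0,0,0,0.3,6,-0.1,0,0,0,0.3,6,0,0,0,0,0.3,6,0,0,0,0,0.3,6,0,0,0,0,0.3,6,0,0,0,0,0.3,6,0,0,0,0,0.3,6,0,0,0,0,0.3,6,0,0,0,0,0.3,6,0,0,0,0]

```text
time_s: 28.15
tool_pos: [0.4542, -0.0687, 0.0645]
tool_rot: [-179.8, -0.2, 177.1]
force: [0.5, -6.3, 6.9]
grip_width: 0.0193
```

servo_tool:
  commands: [0.3,6,-0.1,0,0,0,0.3,6,0,0,0,0,0.3,6,0,0,0,0,0.3,6,0,0,0,0,0.3,6,0,0,0,0,0.3,6,0,0,0,0,0.3,6,0,0,0,0,0.3,6,0,0,0,0,0.3,6,0,0,0,0,0.3,6,0,0,0,0]

```text
time_s: 29.15
tool_pos: [0.4541, -0.0089, 0.0645]
tool_rot: [-179.8, -0.2, 177.1]
force: [0.1, -4.7, 8.7]
grip_width: 0.0194
```

servo_tool:
  commands: [0.3,6,0,0,0,0,0.3,6,0,0,0,0,0.3,6,0,0,0,0,0.3,6,0,0,0,0,0.3,6,0,0,0,0,0.3,6,0,0,0,0.2,0.3,6,0,0,0,0.2,0.3,6,0,0,0,0.2,0.3,6,0,0,0,0.2,0.3,6,0,0,0,0.2]

```text
time_s: 30.15
tool_pos: [0.4545, 0.0508, 0.0645]
tool_rot: [-179.7, -0.2, 176.0]
force: [0.1, -7.2, 9.6]
grip_width: 0.0192
```

```bash
python3 - <<'E'
from h import *
st(); crop('scene','s9.png',(60,110,260,270),4); im,d=crop('top','t9.png',(150,140,330,260),4); np.save('t9.npy',d)
E
```

```text
30.15 [454.5  50.8  64.5] [-179.74   -0.2   176.04] F [ 0.1  -7.24  9.57] T [-1.194 -0.082 -0.277] w 19.2
```

View pics/s9.png

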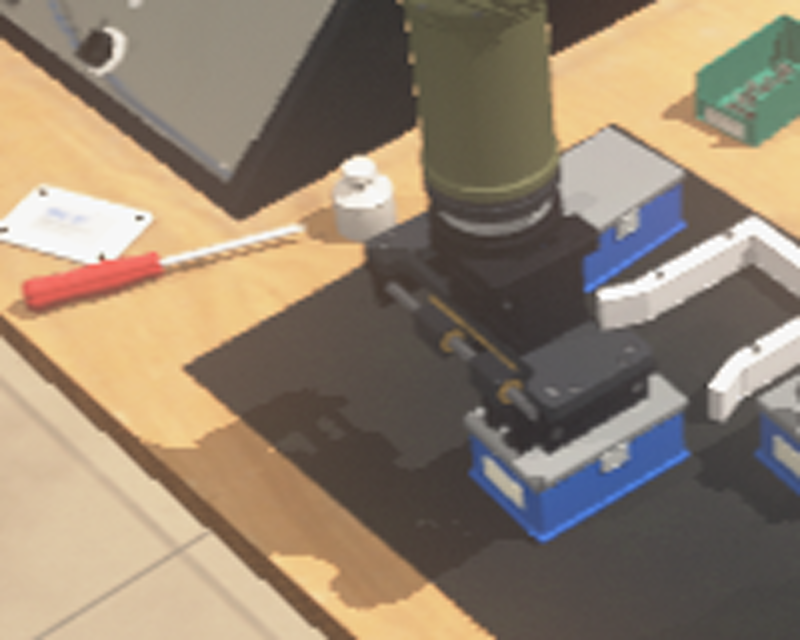

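View pics/t9.png

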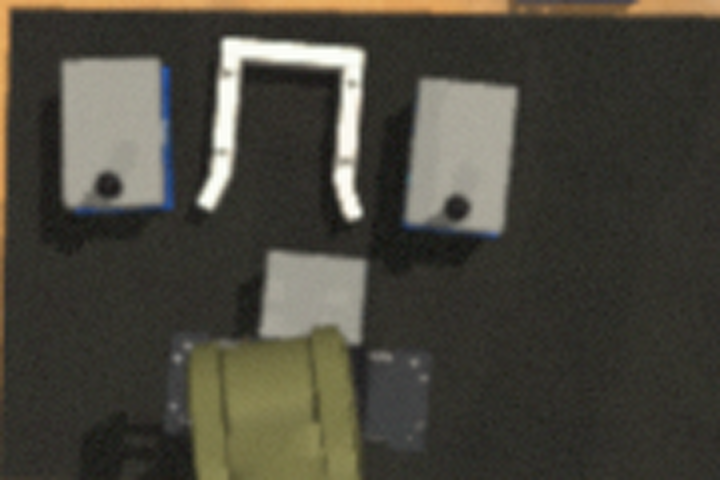

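```bash
cat > meas.py <<'E'
from h import *
def lid(P,cx,cy,r=.09):
    m=(P[...,2]>.05)&(P[...,2]<.066)&(abs(P[...,0]-cx)<r)&(abs(P[...,1]-cy)<r)
    nl,lab,s,_=cv2.connectedComponentsWithStats(m.astype(np.uint8)); k=1+np.argmax(s[1:,4])
    q=P[lab==k][:,:2]*1000; return cv2.minAreaRect(q.astype(np.float32)),q
E
python3 - <<'E'
from meas import *
P=cloud('top',np.load('t9.npy'))
print(lid(P,.657,.212)[0]);print(lid(P,.642,-.071)[0])
r,q=lid(P,.53,.045,.09); print(r, cv2.boxPoints(r).round(1).tolist())
E
```

```text
((657.802978515625, 211.2211456298828), (119.50076293945312, 79.64128875732422), 3.023716926574707)
((642.3182983398438, -71.42416381835938), (80.26289367675781, 120.18206024169922), 84.3624267578125)
((526.718505859375, 47.06575393676758), (79.70589447021484, 67.0647201538086), 85.26820373535156) [[490.0, 10.100000381469727], [556.7999877929688, 4.599999904632568], [563.4000244140625, 84.0], [496.6000061035156, 89.5]]
```

servo_tool:
  commands: [0.3,6,0,0,0,0,0.3,6,0,0,0,0,0.3,6,0,0,0,0,0.3,6,0,0,0,0,0.3,5,0,0,0,0,0.3,3,0,0,0,0,0,1.5,0,0,0,0,0,0.5,0,0,0,0,0,0,0,0,0,0]

```text
time_s: 31.15
tool_pos: [0.455, 0.0846, 0.0644]
tool_rot: [-179.7, -0.2, 176.1]
force: [-0.8, -6.2, 9.4]
grip_width: 0.0192
```

```bash
python3 - <<'E'
from meas import *
st(); im,d=crop('top','t10.png',(150,140,330,260),4); np.save('t10.npy',d)
P=cloud('top',d)
r,q=lid(P,.53,.08,.09); print(r, cv2.boxPoints(r).round(1).tolist())
im,d=read_camera('scene');P=cloud('scene',d);np.save('s10.npy',d);
r,q=lid(P,.53,.08,.09); print(r, cv2.boxPoints(r).round(1).tolist())
E
```

```text
31.15 [455.   84.6  64.4] [-179.72   -0.21  176.07] F [-0.77 -6.15  9.44] T [-1.2   -0.052 -0.143] w 19.2
((526.8363647460938, 78.94123077392578), (80.14620971679688, 67.65544891357422), 85.23869323730469) [[489.79998779296875, 41.79999923706055], [557.2000122070312, 36.20000076293945], [563.9000244140625, 116.0999984741211], [496.5, 121.69999694824219]]
((498.2090759277344, 79.61729431152344), (81.75135040283203, 121.88909149169922), 84.63477325439453) [[433.70001220703125, 44.599998474121094], [555.0999755859375, 33.20000076293945], [562.7000122070312, 114.5999984741211], [441.3999938964844, 126.0]]
```

View pics/t10.png

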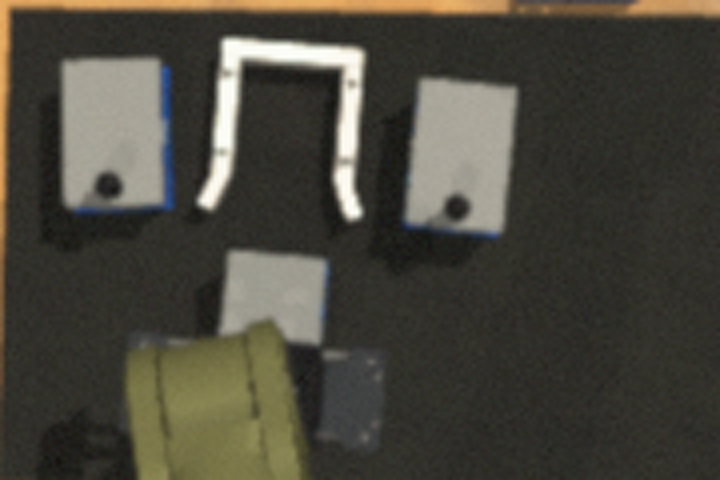

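servo_tool:
  commands: [-1,0.3,0,0,0,-0.3,-2,0.3,0,0,0,-0.3,-4,0.2,0,0,0,-0.3,-5,0,0,0,0,-0.1,-6,-0.1,0,0,0,0,-6,-0.1,0,0,0,0,-6,-0.1,0,0,0,0,-6,-0.1,0,0,0,0,-6,-0.1,0,0,0,0,-6,-0.1,0,0,0,0]

```text
time_s: 32.25
tool_pos: [0.4988, 0.0856, 0.0644]
tool_rot: [-179.9, -0.7, 177.2]
force: [-10.7, 0.1, 18.9]
grip_width: 0.0193
```

```bash
python3 - <<'E'
from meas import *
st(); im,d=crop('top','t11.png',(150,140,330,260),4); np.save('t11.npy',d)
P=cloud('top',d)
r,q=lid(P,.55,.078,.12); b=cv2.boxPoints(r);print(r, b.round(1).tolist())
im,d=crop('scene','s11.png',(120,110,300,250),4);P=cloud('scene',d);np.save('s11.npy',d);
r,q=lid(P,.54,.078,.1); print(r, cv2.boxPoints(r).round(1).tolist())
E
```

```text
32.25 [498.8  85.6  64.4] [-179.9    -0.73  177.21] F [-10.73   0.08  18.88] T [0.128 2.464 0.015] w 19.3
((573.9486694335938, 82.73109436035156), (80.26988983154297, 61.59049987792969), 87.29502868652344) [[541.2999877929688, 44.099998474121094], [602.7999877929688, 41.20000076293945], [606.5999755859375, 121.4000015258789], [545.0999755859375, 124.30000305175781]]
((543.9647216796875, 82.83134460449219), (82.14576721191406, 121.76233673095703), 87.273193359375) [[481.20001220703125, 44.70000076293945], [602.7999877929688, 38.900001525878906], [606.7000122070312, 121.0], [485.1000061035156, 126.80000305175781]]
```

View pics/t11.png

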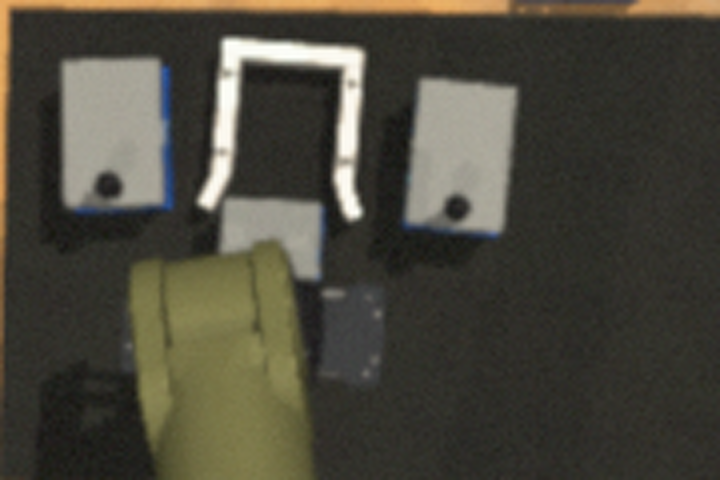

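View pics/s11.png

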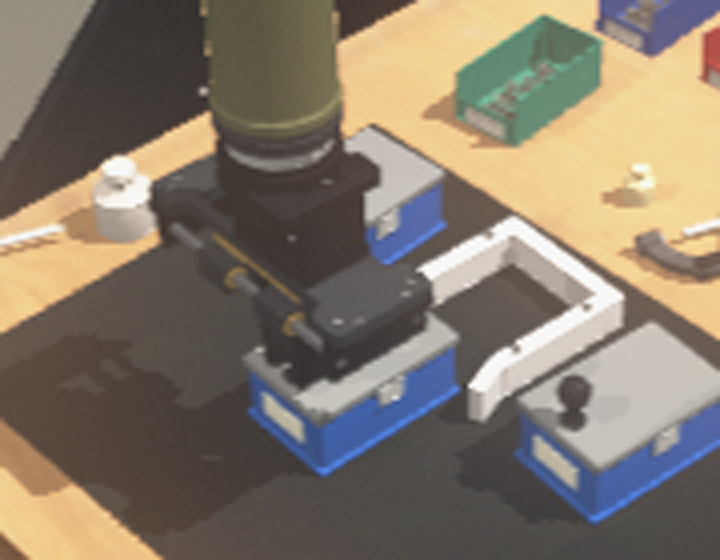

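```bash
python3 - <<'E'
from meas import *
for n,f in(('top','top0'),('top','t9'),('top','t10'),('top','t11'),('scene','scene0')):
    P=cloud(n,np.load(f+'.npy')).reshape(-1,3)*1000
    zz=(P[:,2]>26)&(P[:,2]<36)
    s=f
    o=np.array([661.2,71.9]);a=np.radians(-4.);R=np.array([[np.cos(a),np.sin(a)],[-np.sin(a),np.cos(a)]])
    q=(P[:,:2]-o)@R.T
    for nm,m in(('railL',(abs(q[:,1]-50.8)<12)&(q[:,0]>-34)&(q[:,0]<55)),('railR',(abs(q[:,1]+50.8)<12)&(q[:,0]>-34)&(q[:,0]<55)),('stop',(abs(q[:,0]-66.8)<12)&(abs(q[:,1])<40))):
        w=q[m&zz]
        i,j=(0,1) if nm!='stop' else (1,0)
        if len(w)<15: print(nm,len(w));continue
        p=np.polyfit(w[:,i],w[:,j],1)
        s+=f' {nm} n{len(w)} dang {np.degrees(np.arctan(p[0]))*(1 if nm!="stop" else -1):.2f} c {p[1]:.2f} [{np.percentile(w[:,j]-p[0]*w[:,i],3):.1f},{np.percentile(w[:,j]-p[0]*w[:,i],97):.1f}]'
    print(s)
E
```

```text
top0 railL n106 dang 0.11 c 50.97 [44.6,58.0] railR n103 dang -0.52 c -50.21 [-56.8,-43.9] stop n100 dang 0.71 c 67.56 [61.0,74.4]
t9 railL n111 dang 0.35 c 51.13 [44.5,58.1] railR n104 dang -0.20 c -50.66 [-57.3,-43.8] stop n96 dang 1.06 c 67.54 [61.2,74.6]
t10 railL n106 dang 0.55 c 51.06 [44.6,57.9] railR n107 dang -0.09 c -50.44 [-57.0,-43.8] stop n93 dang 0.57 c 67.49 [60.5,74.0]
t11 railL n109 dang 0.16 c 51.24 [44.7,58.2] railR n109 dang -0.55 c -50.18 [-56.7,-43.8] stop n98 dang 0.36 c 67.46 [60.7,74.4]
scene0 railL n131 dang 0.36 c 48.32 [41.7,56.8] railR n138 dang 0.29 c -53.30 [-60.1,-44.6] stop n115 dang -0.40 c 63.89 [57.6,73.3]
```

servo_tool:
  commands: [-1,-0.9,-0.3,0,0,0.4,-2,-1,-0.3,0,0,0.4,-3,-0.9,-0.2,0,0,0.3,-3,-0.1,0,0,0,0,-3,0,0,0,0,0]

```text
time_s: 32.85
tool_pos: [0.5107, 0.0822, 0.0644]
tool_rot: [-179.9, -0.7, 176.1]
force: [-8.0, 1.4, 12.8]
grip_width: 0.0192
```

```bash
python3 - <<'E'
from meas import *
st(); im,d=crop('top','t12.png',(190,140,260,230),6); np.save('t12.npy',d)
P=cloud('top',d)
r,q=lid(P,.56,.078,.12); b=cv2.boxPoints(r);print(r, b.round(1).tolist())
im,d=crop('scene','s12.png',(120,110,300,250),4);P=cloud('scene',d);np.save('s12.npy',d);
r,q=lid(P,.555,.078,.1); print(r, cv2.boxPoints(r).round(1).tolist())
E
```

```text
32.85 [510.7  82.2  64.4] [-179.89   -0.69  176.14] F [-7.97  1.38 12.76] T [0.256 1.874 0.111] w 19.2
((586.8319091796875, 78.37742614746094), (79.81651306152344, 59.616912841796875), 85.44522094726562) [[553.9000244140625, 41.0], [613.4000244140625, 36.20000076293945], [619.7000122070312, 115.80000305175781], [560.2999877929688, 120.5]]
((553.7433471679688, 77.71170043945312), (82.1870346069336, 120.03500366210938), 87.03287506103516) [[491.70001220703125, 39.79999923706055], [611.5999755859375, 33.599998474121094], [615.7999877929688, 115.5999984741211], [495.8999938964844, 121.9000015258789]]
```

View pics/t12.png

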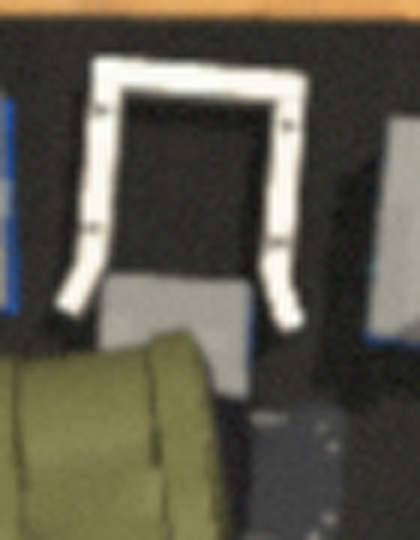

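servo_tool:
  commands: [-4,-0.3,-0.3,0,0,0,-5,-0.3,-0.3,0,0,0,-5,-0.2,-0.3,0,0,0,-5,0,0,0,0,0,-5,0,0,0,0,0,-5,0,0,0,0,0]

```text
time_s: 33.55
tool_pos: [0.5396, 0.0787, 0.0645]
tool_rot: [-179.9, -0.7, 176.1]
force: [-6.7, 0.1, 7.4]
grip_width: 0.0188
```

```bash
python3 - <<'E'
from meas import *
st(); im,d=crop('top','t13.png',(190,140,260,230),6); np.save('t13.npy',d)
P=cloud('top',d)
r,q=lid(P,.6,.078,.12); b=cv2.boxPoints(r);print(r, b.round(1).tolist())
E
```

```text
33.55 [539.6  78.7  64.5] [-179.85   -0.7   176.1 ] F [-6.68  0.09  7.44] T [ 0.149  1.306 -0.008] w 18.8
((657.6640014648438, 184.63568115234375), (117.73432159423828, 26.56222152709961), 1.2108763456344604) [[598.5, 196.6999969482422], [599.0999755859375, 170.10000610351562], [716.7999877929688, 172.60000610351562], [716.2000122070312, 199.1999969482422]]
```

View pics/t13.png

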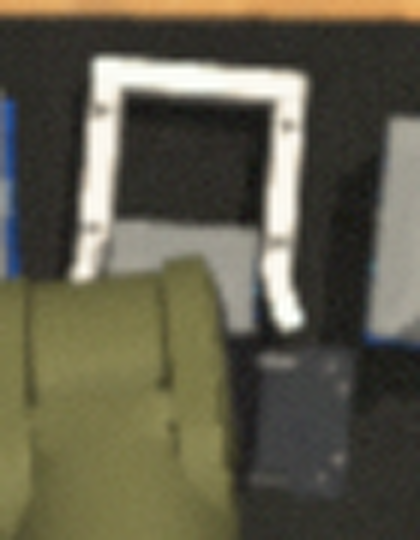

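servo_tool:
  commands: [-5,0,-0.2,0,0,0,-5,0,-0.1,0,0,0,-5,0,0,0,0,0,-5,0,0,0,0,0,-5,0,0,0,0,0,-5,0,0,0,0,0]

```text
time_s: 34.2
tool_pos: [0.575, 0.0771, 0.0661]
tool_rot: [-180.0, -0.1, 176.1]
force: [-2.1, 0.4, -2.7]
grip_width: 0.0193
```

```bash
python3 - <<'E'
from meas import *
st(); im,d=crop('top','t14.png',(190,140,260,230),6); np.save('t14.npy',d)
P=cloud('top',d)
m=(P[...,2]>.05)&(P[...,2]<.066)&(P[...,1]>.025)&(P[...,1]<.125)&(P[...,0]>.5)&(P[...,0]<.76)
q=P[m][:,:2]*1000; r=cv2.minAreaRect(q.astype(np.float32)); print(r,cv2.boxPoints(r).round(1).tolist())
E
```

```text
34.2 [575.   77.1  66.1] [-1.7997e+02 -7.0000e-02  1.7607e+02] F [-2.14  0.36 -2.66] T [ 0.072  0.454 -0.009] w 19.3
((656.7919311523438, 72.65604400634766), (79.60797882080078, 48.79291915893555), 84.16596984863281) [[628.5, 35.5], [677.0, 30.600000381469727], [685.0999755859375, 109.80000305175781], [636.5999755859375, 114.69999694824219]]
```

View pics/t14.png

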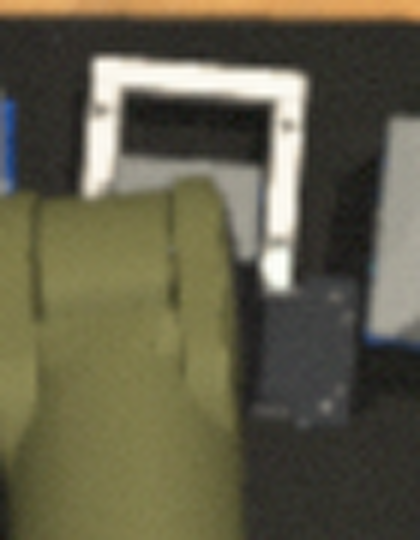

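servo_tool:
  commands: [-4,0,0.3,0,0,0,-5,0.1,0.3,0,0,0,-5,0.1,0.2,0,0,0,-5,0.1,0,0,0,0,-5,0.1,0,0,0,0,-4,0,0,0,0,0]

```text
time_s: 34.85
tool_pos: [0.6037, 0.0758, 0.066]
tool_rot: [180.0, 0.0, 176.1]
force: [-1.2, 0.7, -4.1]
grip_width: 0.0192
```

```bash
python3 - <<'E'
from meas import *
st(); im,d=crop('top','t15.png',(190,140,260,230),6)
P=cloud('top',d)
m=(P[...,2]>.05)&(P[...,2]<.066)&(P[...,1]>.025)&(P[...,1]<.125)&(P[...,0]>.5)&(P[...,0]<.76)
q=P[m][:,:2]*1000; r=cv2.minAreaRect(q.astype(np.float32)); print(r,cv2.boxPoints(r).round(1).tolist())
E
```

```text
34.85 [603.7  75.8  66. ] [1.8000e+02 2.0000e-02 1.7608e+02] F [-1.15  0.67 -4.1 ] T [0.024 0.494 0.002] w 19.2
((686.4959716796875, 70.35982513427734), (78.94419860839844, 42.86717987060547), 84.24675750732422) [[661.2000122070312, 33.20000076293945], [703.9000244140625, 28.899999618530273], [711.7999877929688, 107.5], [669.0999755859375, 111.80000305175781]]
```

servo_tool:
  commands: [-2,0,0.4,0,0,0,-2,0,0.4,0,0,0,-1.5,0,0.3,0,0,0,-1,0,0.1,0,0,0]

```text
time_s: 35.3
tool_pos: [0.6096, 0.0754, 0.0648]
tool_rot: [180.0, -0.0, 176.1]
force: [-1.9, 0.7, -2.4]
grip_width: 0.0191
```

```bash
python3 - <<'E'
from meas import *
st(); avg(2)
E
```

```text
35.3 [609.6  75.4  64.8] [180.    -0.   176.08] F [-1.94  0.75 -2.42] T [ 0.025  0.555 -0.016] w 19.1
avg F [-1.55  0.26 -3.34  0.01  0.33  0.02] sd [0.33 0.47 0.25 0.01 0.01 0.01]
```

servo_tool:
  commands: [-1,0,0,0,0,0,-1,0,0,0,0,0,-1,0,0.1,0,0,0]

```text
time_s: 35.7
tool_pos: [0.6126, 0.0752, 0.0647]
tool_rot: [180.0, 0.0, 176.1]
force: [-2.9, -0.1, -3.2]
grip_width: 0.0191
```

servo_tool:
  commands: [-0.5,0,0,0,0,0,-0.5,0,0,0,0,0]

```text
time_s: 35.9
tool_pos: [0.6136, 0.0751, 0.0647]
tool_rot: [180.0, -0.0, 176.1]
force: [-2.8, -0.4, -3.0]
grip_width: 0.0191
```

```bash
python3 - <<'E'
from meas import *
st(); im,d=crop('top','t16.png',(190,140,260,230),6)
P=cloud('top',d)
m=(P[...,2]>.05)&(P[...,2]<.066)&(P[...,1]>.025)&(P[...,1]<.125)&(P[...,0]>.5)&(P[...,0]<.76)
q=P[m][:,:2]*1000; r=cv2.minAreaRect(q.astype(np.float32)); print(r,cv2.boxPoints(r).round(1).tolist())
crop('scene','s16.png',(150,90,300,220),5)
E
```

```text
35.9 [613.6  75.1  64.7] [179.99  -0.   176.08] F [-2.76 -0.4  -2.99] T [ 0.071  0.573 -0.037] w 19.1
((709.5477294921875, 60.795372009277344), (89.69248962402344, 38.81647491455078), 56.92056655883789) [[668.7999877929688, 33.79999923706055], [701.2999877929688, 12.600000381469727], [750.2999877929688, 87.80000305175781], [717.7999877929688, 109.0]]
```

View pics/t16.png

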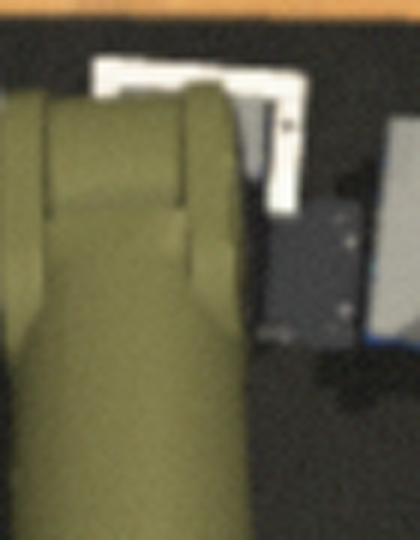

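View pics/s16.png

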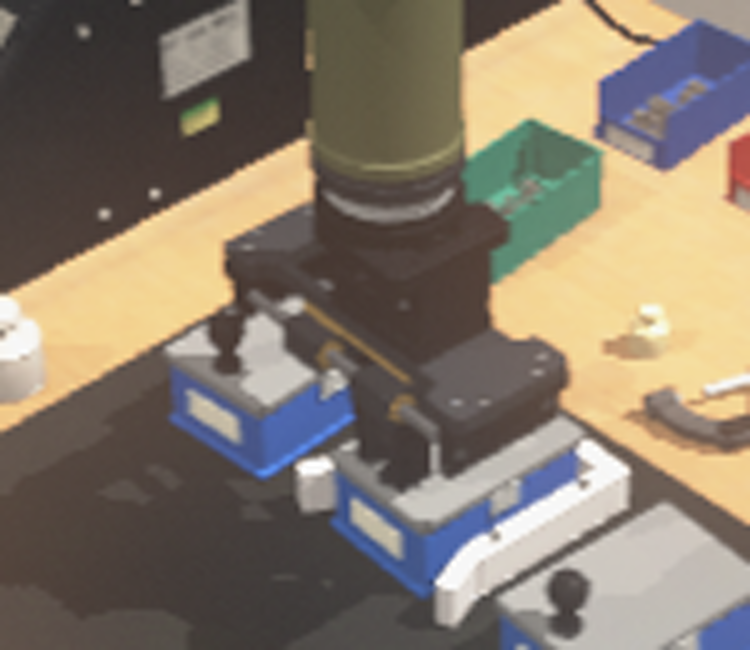

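servo_tool:
  commands: [-0.5,0,0,0,0,0,-0.5,0,0,0,0,0]

```text
time_s: 36.2
tool_pos: [0.6146, 0.075, 0.0647]
tool_rot: [180.0, 0.0, 176.1]
force: [-1.6, -0.4, -2.5]
grip_width: 0.019
```

servo_tool:
  commands: [-0.5,0,0,0,0,0,-0.5,0,0,0,0,0]

```text
time_s: 36.4
tool_pos: [0.6156, 0.075, 0.0647]
tool_rot: [180.0, -0.0, 176.1]
force: [-2.7, 0.7, -2.1]
grip_width: 0.0193
```

servo_tool:
  commands: [-0.5,0,0,0,0,0,0,0,0,0,0,0]

```text
time_s: 36.6
tool_pos: [0.6162, 0.0749, 0.0647]
tool_rot: [180.0, 0.0, 176.1]
force: [-2.4, -0.3, -2.4]
grip_width: 0.0188
```

servo_tool:
  commands: [-0.5,0,0,0,0,0,0,0,0,0,0,0]

```text
time_s: 36.8
tool_pos: [0.6163, 0.0749, 0.0646]
tool_rot: [180.0, -0.0, 176.1]
force: [-4.2, 0.4, -1.6]
grip_width: 0.019
```

servo_tool:
  commands: [-0.5,0,0,0,0,0,0,0,0,0,0,0]

```text
time_s: 37.0
tool_pos: [0.6164, 0.0751, 0.0646]
tool_rot: [180.0, -0.1, 176.1]
force: [-5.5, 1.1, -1.1]
grip_width: 0.0193
```

servo_tool:
  commands: [-0.5,0,0.1,0,0,0,0,0,0,0,0,0,0,0,0,0,0,0]

```text
time_s: 37.3
tool_pos: [0.6165, 0.0753, 0.0646]
tool_rot: [180.0, -0.1, 176.1]
force: [-5.9, -0.1, -0.1]
grip_width: 0.0194
```

```bash
python3 - <<'E'
from meas import *
st(); im,d=read_camera('scene');P=cloud('scene',d)
r,q=lid(P,.655,.07,.09); print(r)
avg(2)
E
```

```text
37.3 [616.5  75.3  64.6] [ 1.7998e+02 -1.4000e-01  1.7609e+02] F [-5.92 -0.06 -0.07] T [ 0.185  1.362 -0.087] w 19.4
((657.8748779296875, 68.1592788696289), (79.64476776123047, 122.8086929321289), 83.02481079101562)
avg F [-6.3   0.53  0.86  0.14  1.36 -0.03] sd [0.16 0.35 0.46 0.04 0.02 0.  ]
```

servo_tool:
  commands: [0.5,0,0,0,0,0,0.5,0,0,0,0,0,0.5,0,0,0,0,0,0,0,0,0,0,0]

```text
time_s: 37.85
tool_pos: [0.6164, 0.0753, 0.0646]
tool_rot: [180.0, 0.1, 176.1]
force: [-1.9, 2.1, -2.8]
grip_width: 0.0194
```

servo_tool:
  commands: [0,0,0,0,0,0,0,0,0,0,0,0,0,0,0,0,0,0]
  jaw: 34

```text
time_s: 38.15
tool_pos: [0.6176, 0.0744, 0.0655]
tool_rot: [180.0, 0.2, 176.0]
force: [0.0, -0.7, 0.3]
grip_width: 0.0316
```

servo_tool:
  commands: [0,0,-5,0,0,0,0,0,-15,0,0,0,0,0,-20,0,0,0,10,0,-15,0,0,0,30,0,0,0,0,0,45,0,0,0,0,0,45,0,0,0,0,0,30,0,0,0,0,0,0,0,0,0,0,0]

```text
time_s: 39.05
tool_pos: [0.4535, 0.0864, 0.1207]
tool_rot: [179.9, -0.0, 176.2]
force: [0.4, -0.9, 0.4]
grip_width: 0.0341
```

```bash
python3 - <<'E'
from meas import *
st(); 
for n in('top','scene'):
    im,d=crop(n,n[0]+'17.png',(150,140,330,260) if n=='top' else (140,90,340,250),4); np.save(n[0]+'17.npy',d)
    P=cloud(n,d)
    for c in((.657,.212),(.642,-.071),(.66,.071)): print(n,lid(P,*c,.085)[0])
E
```

```text
39.05 [453.5  86.4 120.7] [ 1.7992e+02 -2.0000e-02  1.7618e+02] F [ 0.4  -0.88  0.41] T [-0.017 -0.012  0.022] w 34.1
top ((657.8642578125, 211.44427490234375), (119.24180603027344, 80.16307067871094), 2.7222115993499756)
top ((642.2251586914062, -71.35358428955078), (80.0945053100586, 120.05953979492188), 84.35454559326172)
top ((662.3312377929688, 72.84444427490234), (80.10685729980469, 120.48535919189453), 85.95101928710938)
scene ((663.656494140625, 210.97129821777344), (107.71080017089844, 86.11221313476562), 2.08406400680542)
scene ((640.2199096679688, -72.75892639160156), (83.89280700683594, 121.86802673339844), 86.14949798583984)
scene ((660.0853881835938, 72.92156982421875), (86.79359436035156, 123.02159118652344), 87.49263000488281)
```

View pics/t17.png

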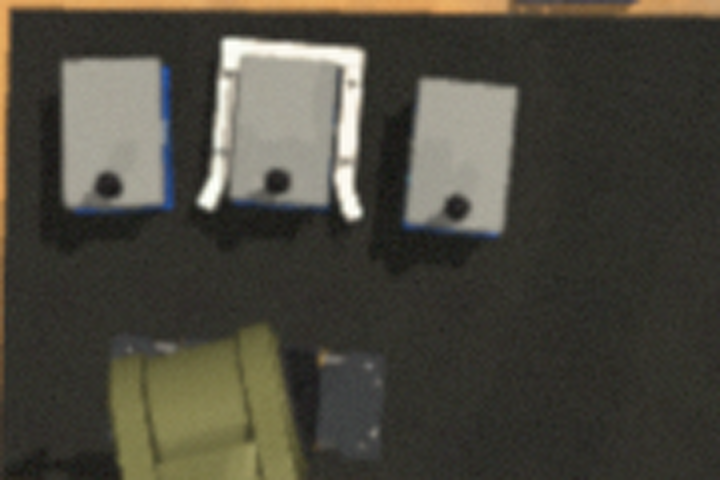

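View pics/s17.png

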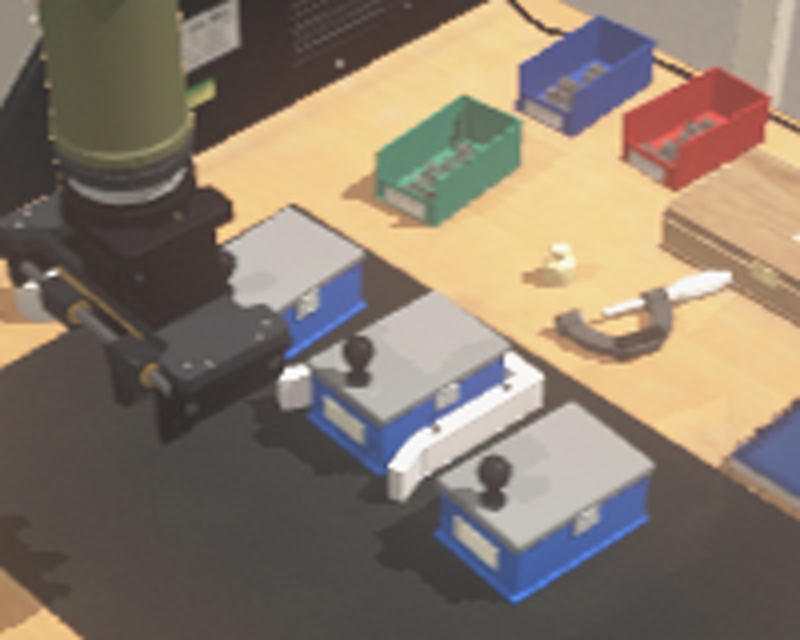

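servo_tool:
  commands: [0,0,0,0,0,0,0,0,0,0,0,0,0,0,0,0,0,0]

```text
time_s: 39.45
tool_pos: [0.4573, 0.0857, 0.1196]
tool_rot: [-180.0, 0.0, 176.0]
force: [-0.1, -0.7, 0.1]
grip_width: 0.0339
```

```bash
python3 - <<'E'
from meas import *
im,d=read_camera('top');P=cloud('top',d)
for c in((.657,.212),(.642,-.071),(.66,.071)):
    r,q=lid(P,*c,.085); print(r)
st(); print(env.sign_off())
E
```

```text
((657.9276733398438, 211.43357849121094), (120.65483093261719, 80.01448822021484), 3.3358962535858154)
((642.6171875, -71.3607177734375), (80.1052474975586, 120.11532592773438), 84.36334228515625)
((662.1856079101562, 72.88923645019531), (80.0608901977539, 120.34657287597656), 85.88131713867188)
39.5 [457.   85.7 119.5] [-179.98   -0.    176.05] F [ 0.68 -0.05  0.42] T [0.018 0.03  0.05 ] w 34.1
the job is handed in; nothing more can be done
None
```

The full box is in the bay against the stop, and the job was handed in at 39.5 s.

**Which box was full:** I raised all three at the knob end with the far edge on the mat. The left box felt 1.2 N, the middle one 1.4 N and the right one 6.5 N, so the right box was the full one.

**The slide:** I pulled the full box back, moved it along the lane and pushed it in. At the stop, the push built up to about 6 N. I eased off, released the knob and moved the arm clear.

**Last top-camera check:**
- **Full box:** it lies at (662, 73) mm, turned −4.1°. The bay's home position, fitted from the pictures, is (662, 72) mm, turned −3.9°.
- **Light boxes:** both are flat and within about 1 mm of where they started.
- **Arm:** it is touching nothing.

**Where things disagreed or went unevenly:**
- **Angle in the bay:** the scene camera read the full box's angle differently (−7.0° while gripped, −2.5° after release). The gripper partly hid the box in the first view, so I relied on the top camera.
- **Downward push:** just before the box reached the mouth of the bay, the push on the knob briefly reached 19 N, and I reduced it.
- **Slight tilt:** inside the rails the knob end rode about 1 mm high for a short stretch before I lowered it flat.

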